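Put the slicer insert back in its padded case

ROBOT

A 6-joint arm with a two-finger parallel gripper is mounted at the origin on the work surface. World frame = base frame: x ahead of the robot, y to its left, z up, the work surface at z = 0. Lengths are in m, angles in rad, forces in N, time in s.
With the tool pointing down it reaches from about 0.375 to 0.975 m from the base axis. Payload 3.8 kg.
Tool frame: the origin (TCP) lies midway between the tips of the shut fingers; the grasp point (between the pads) lies 19 mm behind it; z points along the fingers, y is the line along which they close (so a half turn about z gives the same grasp; the last joint's range is limited). The gripper opens to 88 mm and grips with 3 to 60 N. Pads are 18 mm wide; open, the fingers measure 123 mm over their backs; the gripper's body (75 mm by 187 mm) begins 45 mm behind the grasp point.
Start: joints at [1.271, 0.264, 1.604, -0, 1.274, -0.037], TCP at [0.175, 0.652, 0.239] pointing down, gripper open.
Joint ranges: [-2.63, 2.63], [-0.94, 2.18], [0.31, 2.57], [-1.31, 4.45], [0, 2.66], [-2.55, 2.55]. Speed limits (rad/s): [2.57, 2.57, 3.14, 3.14, 3.14, 3.14].

INTERFACE

Orientations are given as a unit quaternion [x, y, z, w].
In Python, from rig import env, vision, finish_job gives the robot as it stands.
- The arm moves only by the tool carry_out, never from a script. Its argument "motion" is a list that holds one entry, the list of rows, each a list of 5 numbers: the shift along the tool's x, y, z each as a share of 0.3 m, from -1 to 1, then the turn about the tool's z as a share of 180 degrees, from -1 to 1, then the opening, from 0 (shut) to 1 (fully open). In form: [[[tx, ty, tz, turn, gripper], ...]]. A call has 1 to 20 rows; each row is the pose to reach, as a shift and turn from the pose commanded when the call began, along the tool's axes at that moment, turning the shorter way round; what a row does not reach only later rows make up. A row lasts 1/10 s, in which the tool goes at most 50 mm and 8.59 degrees, less where a joint would pass 70% of its speed; a pose out of reach is approached as far as the arm can. A call with a number of a shift or a turn outside -1 to 1 is refused whole. A call with a gripper value outside its range is refused whole. The fingers move at their own pace and stop on an object; "squeeze" is the grip in N (left out, the last holds). Time passes only in rows, so rows that repeat a pose let the fingers close. It gives the time, the measured TCP pose, the force, the opening and the grip force at its end, in the units of the state.
- env.state(): the state, without advancing time (a new reading comes with each control period).
- vision.capture(name): name is "scene" or "top" or "wrist"; returns the picture (480x640x3 uint8, red, green, blue); there is no depth.
- vision.get_calibration(name): a dict with "intrinsics" (3x3 intrinsics, pixels), "distortion" ([k1, k2, p1, p2, k3] as OpenCV has them; the pictures are not rectified), "eye" and "attitude" of the camera in the world. Camera axes: x right, y up, looking along -z (the intrinsics and any distortion apply to the point x, -y, -z); pixel columns grow to the right and rows downward; lengths in m; the calibration is good to about 2 mm. A picture is of the moment at which its call begins: read the wrist's pose just before it. get_calibration takes no time and is no camera call; for the wrist camera it gives the pose at the moment of the call.
- finish_job(): hands the job in; it is judged then, once.
The state is a dict: "clock": time; "joint_pos": joint angles; "joint_vel": joint speeds; "joint_torque": joint torques, N m; "tcp_pos": TCP position; "ee_rot": TCP orientation; "contact_force": force on the tool from outside, world axes, zero at the start; "moment": the same for the moment, N m; "gripper_width": opening from 0.0 (shut) to 1.0 (fully open); "grip_force": force on a finger pad.
Only numpy, scipy, OpenCV 4.12 (cv2) and the standard library are available. Lean on these libraries where they do the work, as an engineer would, in place of code of your own. Each camera call takes 0.05 s, during which the arm holds its last target. There are 200 camera calls.

TASK

The widest of the three slicer inserts drying in the leaning rack, the one with the single slanted blade, is dry. Draw it up out of its slot by the grip bar on its top edge, stand it in the long slot of the foam in the open storage case, and press it down until it is fully home and upright, then let go. Leave the two narrower grater inserts where they stand in the rack and do not disturb the bowl or the soap bottle.

Things in the scene. Friction and masses are not known exactly. Their poses are not given: they have to be found in the camera images.
- slicer: White insert to move, 100 mm wide (widest), one slanted blade, 90 g. Body 6 mm thick, 100 high; on top a centred grip bar 56 wide, 10 thick, 20 high: 120 high in all. Stands in one of the rack's slots, leaning 30 degrees. Origin: centre of bottom edge; x across thickness, y along width, z to its top edge, which is the way the slot runs. May stand either way round in the foam.
- grater_coarse: Bystander: like the slicer insert but only 76 mm wide, with 9 large round holes. Same heights, grip bar, lean and axes.
- grater_fine: Bystander: like the slicer insert but only 76 mm wide, with 30 small holes. Same heights, grip bar, lean and axes.
- rack: Wooden rack 190 x 125 mm, fixed; origin centre of underside, z up. Three slots at x = -64, 0, +64 mm, floors 14 mm up; each runs across y and leans 30 degrees from vertical, top towards -x; 9 mm wide, 105 mm long, back wall (-x side) 75 mm and front wall 40 mm high along the slot. Slide inserts out along the slot by over 80 mm.
- case: Grey storage case 130 x 150 mm, 70 mm high, open on top, fixed; origin centre of its underside. Lid folded open flat on its +x side (to x = +200 mm, 22 mm high). It holds the two foam blocks side by side, centred at x = -30 and +30 mm, either way round.
- foam_long: Grey foam block, 58 x 138 x 68 mm high, fixed in the case; origin centre of its underside, z up. One empty dark slot along y in the middle of its top, 106 mm long (116 at the mouth), floor 8 mm above the origin: home of the slicer insert. Its walls are springy pads 4 mm apart that flare to 16 mm over the top 12 mm; the 6 mm plate spreads them. Push of 3 to 8 N all the way; it does not sink by itself.
- foam_short: Grey foam block, 58 x 138 x 68 mm high, fixed in the case; origin centre of its underside, z up. One empty dark slot along y in the middle of its top, only 82 mm long: too short for the slicer insert; stays empty. Otherwise like foam_long.
- bowl: Bystander: small white bowl, 96 mm across, 45 mm high; origin at the centre of its underside.
- soap: Bystander: white soap bottle with a dark cap, 62 mm across, 140 mm high; origin at the centre of its underside.
Things that resemble listed ones, but are neither listed nor needed, are in the scene too. What is shaped like the rack but purple is not meant.

How it is judged:
By the outcome, as a careful person would: the job done as asked, in the order asked, and still so for the second after the job is handed in, with the robot touching nothing.
It also fails if it takes over 48 s, if anything falls off the work surface, if the arm or the gripper's body presses on something with over 40 N, if the wrist force passes 120 N, or if a joint passes its speed limit or range.

## Working session

There is one attempt and no reset: what is moved stays moved. The work goes in short steps, Python scripts to look and compute and a tool call to move; the robot and the scene stay as the last step left them, time stands still between calls to the robot, and variables do not carry over. Pictures are saved under pics/ and viewed, at most 10 in all, crops included, and the job is handed in when it is done.

Besides the shell and the picture viewer there is one more tool, called by a JSON object that holds its "name" and its "arguments". carry_out: Moves the arm, as the interface text tells. Shift numbers are shares of 0.3 m and turn numbers shares of 180 degrees, none past 1 either way. Its arguments: {"type":"object","properties":{"motion":{"type":"array"},"squeeze":{"type":"number"}},"required":["motion"]}

```bash
mkdir -p pics; ls; python3 - <<'E'
from rig import env, vision
import cv2,json
s=env.state(); print({k:s[k] for k in('clock','tcp_pos','ee_rot','gripper_width','contact_force')})
for n in('scene','top'):
    cv2.imwrite(f'pics/{n}0.png',cv2.cvtColor(vision.capture(n),cv2.COLOR_RGB2BGR))
for n in('scene','top','wrist'): print(n,vision.get_calibration(n))
E
```

```text
pics
{'clock': 0.0, 'tcp_pos': array([0.17515053, 0.65114658, 0.23740507]), 'ee_rot': array([ 1.31014464e-01,  9.91379834e-01, -1.09780512e-03, -1.74643931e-04]), 'gripper_width': 0.9999721406705486, 'contact_force': array([-0.36364521,  0.39334258, -0.31577037])}
scene {'intrinsics': array([[573.61794191,   0.        , 317.96947455],
       [  0.        , 573.61794191, 228.08028523],
       [  0.        ,   0.        ,   1.        ]]), 'distortion': array([-0.04136565,  0.        ,  0.        ,  0.        ,  0.        ]), 'eye': array([1.31465404, 0.46536917, 0.91726177]), 'attitude': array([0.20019776, 0.34705441, 0.78232865, 0.47690249])}
top {'intrinsics': array([[538.05686485,   0.        , 320.39447018],
       [  0.        , 538.05686485, 237.14798647],
       [  0.        ,   0.        ,   1.        ]]), 'distortion': array([0.04237091, 0.        , 0.        , 0.        , 0.        ]), 'eye': array([0.38655667, 0.00945393, 1.15899655]), 'attitude': array([ 0.03143213, -0.02984344, -0.69753546,  0.71523819])}
wrist {'intrinsics': array([[345.90666272,   0.        , 321.73777828],
       [  0.        , 345.90666272, 239.76137773],
       [  0.        ,   0.        ,   1.        ]]), 'distortion': array([-0.06644558,  0.        ,  0.        ,  0.        ,  0.        ]), 'eye': array([0.09970301, 0.67220617, 0.38394315]), 'attitude': array([-0.1227059 , -0.0924922 ,  0.60118931,  0.78419377])}
```

View pics/scene0.png

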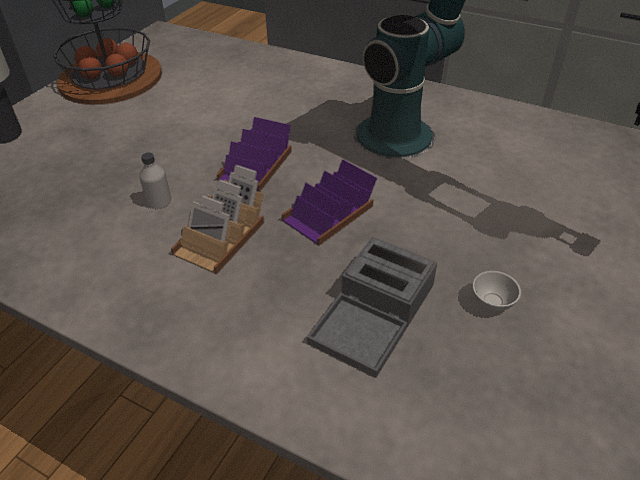

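View pics/top0.png

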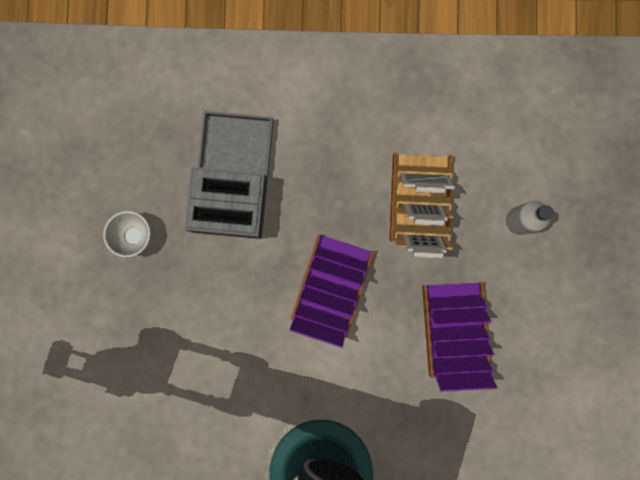

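The scene camera shows the wooden rack at about (220,235), with the slicer in its front slot at (208,222) and the fine and coarse graters behind it. The case is at (390,278) with its lid towards the viewer. In the top view the rack is at (423,200) and the case at (228,205). The slot at (223,216) is longer than the one at (226,186).

Things that could be taken for the slicer, top-view pixels: the insert at (427,183), the grater at (425,212) and the grater at (427,245). The purple racks at (335,290) and (460,335) are decoys. I choose the insert at (427,183), the widest with the single slanted blade, and will check it in a close crop.

```bash
python3 - <<'E'
import cv2,numpy as np
t=cv2.imread('pics/top0.png');s=cv2.imread('pics/scene0.png')
def c(i,x,y,w,h,W,H): return cv2.resize(i[y:y+h,x:x+w],(W,H),interpolation=cv2.INTER_CUBIC)
# left: scene, right: top ; x5 and x4
a=np.hstack([c(s,165,160,100,120,400,480),c(t,380,145,100,120,400,480)])
cv2.imwrite('pics/c1.png',a)
b=np.hstack([c(s,300,230,140,150,400,428),c(t,180,105,100,107,400,428)]) if 0 else np.hstack([c(s,330,230,110,100,440,400),c(t,180,160,90,100,360,400)])
cv2.imwrite('pics/c2.png',b)
E
```

```text
(no output)
```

View pics/c1.png

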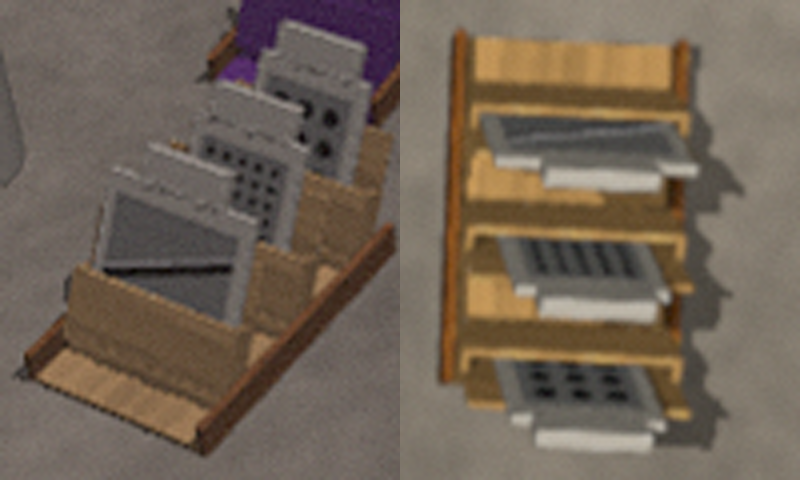

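View pics/c2.png

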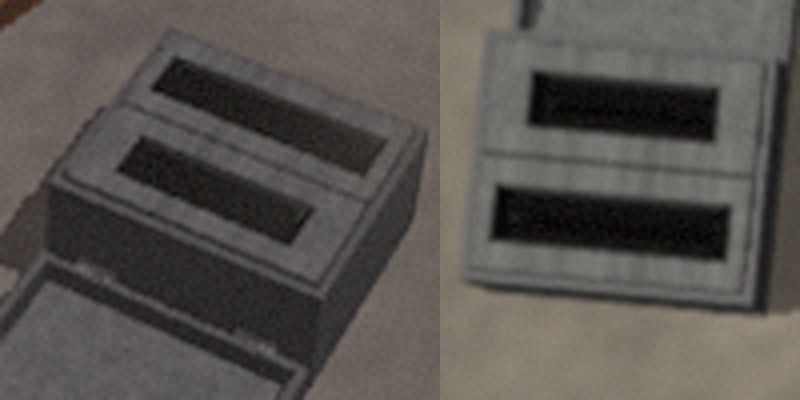

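The crops confirm it: the front insert is the widest and has one slanted blade. Its bar top is at top-view pixel (430.8,189.5) and scene pixel (213,200.8). The long slot is the one nearer the robot.

```bash
cat >h.py <<'E'
import numpy as np,cv2
from scipy.spatial.transform import Rotation as R
from rig import env,vision
def ray(c,p):
    u=cv2.undistortPoints(np.array(p,float).reshape(-1,1,2),c['intrinsics'],c['distortion']).reshape(-1,2)
    d=np.c_[u[:,0],-u[:,1],-np.ones(len(u))]
    return np.array(c['eye']),R.from_quat(c['attitude']).apply(d)
def atz(c,p,z):
    e,d=ray(c,p); return e+d*((z-e[2])/d[:,2])[:,None]
def tri(c1,p1,c2,p2):
    e1,d1=ray(c1,p1);e2,d2=ray(c2,p2);o=[]
    for a,b in zip(d1,d2):
        s=np.linalg.lstsq(np.c_[a,-b],e2-e1,rcond=None)[0]
        A,B=e1+a*s[0],e2+b*s[1]; o.append(np.r_[(A+B)/2,np.linalg.norm(A-B)])
    return np.array(o)
E
python3 - <<'E'
from h import *
np.set_printoptions(precision=4,suppress=True)
T=vision.get_calibration('top');S=vision.get_calibration('scene')
t=lambda l:[(380+(x-400)/4,145+y/4) for x,y in l]
s=lambda l:[(165+x/4,160+y/4) for x,y in l]
# bar top far-edge ends (left=+y,right=-y)
tb=t([(545,178),(660,182)]);sb=s([(152,147),(234,182)])
print('bar tri',tri(T,tb,S,sb));b=atz(T,tb,.118);print('bar top',b,np.linalg.norm(b[0]-b[1]),b.mean(0));
b=atz(S,sb,.118);print('bar scene',b,np.linalg.norm(b[0]-b[1]),b.mean(0))
# rack rails
r=atz(T,t([(460,30),(447,382)]),.02);print('rail',r,np.degrees(np.arctan2(*(r[0]-r[1])[[1,0]])))
t2=[(180+(x-440)/4,160+y/4) for x,y in[(497,187),(730,207),(724,258),(490,238)]]
s2=[(330+x/4,230+y/4) for x,y in[(172,60),(385,135),(362,173),(153,90)]]
print('slot tri',tri(T,t2,S,s2))
for C,p in((T,t2),(S,s2)):
    q=atz(C,p,.07);m=q.mean(0);d=q[0]+q[3]-q[1]-q[2];print(m,np.linalg.norm(d)/2,np.degrees(np.arctan2(-d[0],d[1])))
s=env.state();print(R.from_quat(s['ee_rot']).as_matrix())
E
```

```text
bar tri [[ 0.5849 -0.1887  0.1308  0.0438]
 [ 0.5666 -0.2104  0.0938  0.0499]]
bar top [[ 0.5751 -0.1719  0.118 ]
 [ 0.5744 -0.2278  0.118 ]] 0.055922198481939814 [ 0.5747 -0.1999  0.118 ]
bar scene [[ 0.5797 -0.2222  0.118 ]
 [ 0.584  -0.1646  0.118 ]] 0.05778106762065458 [ 0.5818 -0.1934  0.118 ]
rail [[ 0.6721 -0.1425  0.02  ]
 [ 0.4821 -0.1383  0.02  ]] -1.2741239071768893
slot tri [[0.5469 0.2154 0.1416 0.0865]
 [0.5137 0.2127 0.0527 0.1205]
 [0.4949 0.2106 0.0024 0.0982]
 [0.5329 0.214  0.1118 0.1119]]
[0.5202 0.2133 0.07  ] 0.11912798906900546 -3.471289004448438
[0.5196 0.2129 0.07  ] 0.11786444582284986 178.07189684209877
[[-0.9657  0.2598 -0.0006]
 [ 0.2598  0.9657 -0.002 ]
 [ 0.     -0.002  -1.    ]]
```

{"name": "carry_out", "arguments": {"motion": [[[-0.69, -0.79, 0, 0, 1], [-0.69, -0.79, 0, 0, 1], [-0.69, -0.79, 0, 0, 1], [-0.69, -0.79, 0, 0, 1], [-0.69, -0.79, 0, 0, 1], [-0.69, -0.79, 0, 0, 1], [-0.69, -0.79, 0, 0, 1]]]}}

```text
clock: 0.8
tcp_pos: [0.3146, 0.3654, 0.2382]
ee_rot: [0.133, 0.991, -0.001, 0.0]
contact_force: [0.2, 0.9, 0.5]
gripper_width: 0.998
grip_force: 0.0
```

{"name": "carry_out", "arguments": {"motion": [[[-0.69, -0.79, 0, 0, 1], [-0.69, -0.79, 0, 0, 1], [-0.69, -0.79, 0, 0, 1], [-0.69, -0.79, 0, 0, 1], [-0.69, -0.79, 0, 0, 1], [-0.69, -0.79, 0, 0, 1], [-0.69, -0.79, 0, 0, 1]]]}}

```text
clock: 1.5
tcp_pos: [0.4536, 0.0833, 0.2387]
ee_rot: [0.133, 0.991, -0.0, 0.0]
contact_force: [1.0, 0.9, 0.6]
gripper_width: 1.0
grip_force: 0.0
```

{"name": "carry_out", "arguments": {"motion": [[[-0.69, -0.79, 0, -0.0765, 0.8], [-0.69, -0.79, 0, -0.0765, 0.8], [-0.69, -0.79, 0, -0.0765, 0.8], [-0.69, -0.79, 0, -0.0765, 0.8], [-0.69, -0.79, 0, -0.0765, 0.8], [-0.69, -0.79, 0, -0.0765, 0.8], [-0.69, -0.79, 0, -0.0765, 0.8], [-0.69, -0.79, 0, -0.0765, 0.8], [-0.69, -0.79, 0, -0.0765, 0.8], [-0.69, -0.79, 0, -0.0765, 0.8]]]}}

```text
clock: 2.5
tcp_pos: [0.5899, -0.1946, 0.2383]
ee_rot: [0.011, 1.0, 0.0, -0.0]
contact_force: [0.2, -0.1, 0.5]
gripper_width: 0.801
grip_force: 0.0
```

```bash
python3 - <<'E'
from h import *
s=env.state();C=vision.get_calibration('wrist');i=vision.capture('wrist')
cv2.imwrite('pics/w1.png',cv2.cvtColor(i,cv2.COLOR_RGB2BGR));print(s['clock'],s['tcp_pos'],s['ee_rot'],s['gripper_width'],s['contact_force'],C['eye'])
E
```

```text
2.5 [ 0.58992243 -0.1946226   0.23832794] [ 1.07100432e-02  9.99942459e-01  4.30860513e-04 -4.33701652e-04] 0.8006455680093877 [ 0.18559681 -0.08343424  0.52670023] [ 0.51181045 -0.19282968  0.38480037]
```

View pics/w1.png

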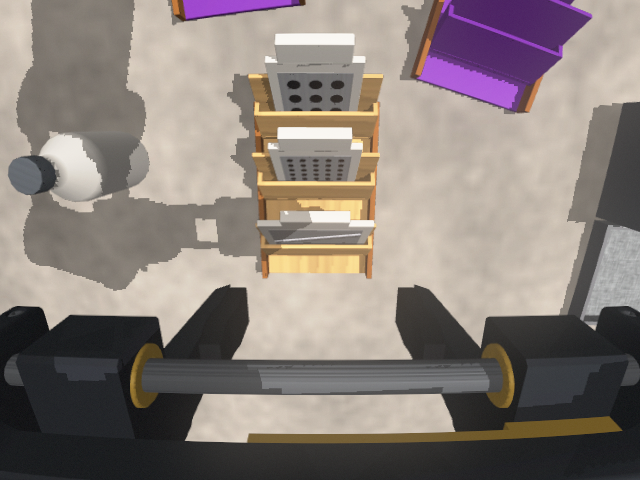

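The wrist view shows the slicer bar's top face with corners (281,212), (350,212), (350,221) and (280,222). It lies between the fingers' closing direction and the fine grater.

```bash
python3 - <<'E'
from h import *
np.set_printoptions(precision=4,suppress=True)
C=vision.get_calibration('wrist')
p=[(281,212),(350,212),(350,221.5),(280,222)]
q=atz(C,p,.118);print(q,q.mean(0),np.linalg.norm(q[0]-q[1]))
# graters' bar tops (front edge) as check: spacing 64 mm
g=atz(C,[(277,140),(352,138),(276,60),(354,58)],.118);print(g)
q=atz(C,[(267,276),(373,275)],.01);print('front rack corners',q)
q=atz(C,[(249,76),(383,76)],.08);print('coarse back',q)
E
```

```text
[[ 0.573  -0.2262  0.118 ]
 [ 0.5741 -0.1716  0.118 ]
 [ 0.5819 -0.1716  0.118 ]
 [ 0.5811 -0.2275  0.118 ]] [ 0.5775 -0.1992  0.118 ] 0.05456311332785991
[[ 0.5178 -0.2262  0.118 ]
 [ 0.5176 -0.1702  0.118 ]
 [ 0.4626 -0.224   0.118 ]
 [ 0.4626 -0.1688  0.118 ]]
front rack corners [[ 0.6745 -0.2607  0.01  ]
 [ 0.6759 -0.1357  0.01  ]]
coarse back [[ 0.4671 -0.2512  0.08  ]
 [ 0.4695 -0.1417  0.08  ]]
```

{"name": "carry_out", "arguments": {"motion": [[[0.03, -0.015, 0.2, 0, 0.8], [0.03, -0.015, 0.32, 0, 0.8], [0.03, -0.015, 0.4, 0, 0.8], [0.03, -0.015, 0.415, 0, 0.8], [0.03, -0.015, 0.425, 0, 0.8], [0.03, -0.015, 0.432, 0, 0.8], [0.03, -0.015, 0.438, 0, 0.8], [0.03, -0.015, 0.438, 0, 0.8], [0.03, -0.015, 0.438, 0, 0.8]]]}}

```text
clock: 3.45
tcp_pos: [0.5819, -0.2007, 0.1085]
ee_rot: [0.011, 1.0, -0.0, 0.001]
contact_force: [0.1, -0.5, -0.4]
gripper_width: 0.8
grip_force: 0.0
```

{"name": "carry_out", "arguments": {"motion": [[[0, 0, 0.004, 0, 0.8], [0, 0, 0.008, 0, 0.8], [0, 0, 0.008, 0, 0.8]]]}}

```text
clock: 3.75
tcp_pos: [0.581, -0.2004, 0.1046]
ee_rot: [0.011, 1.0, 0.0, -0.0]
contact_force: [-0.1, -0.3, -0.2]
gripper_width: 0.8
grip_force: 0.0
```

{"name": "carry_out", "arguments": {"motion": [[[0, 0, 0.003, 0, 0.8], [0, 0, 0.006, 0, 0.8], [0, 0, 0.006, 0, 0.6], [0, 0, 0.006, 0, 0.5], [0, 0, 0.006, 0, 0.5], [0, 0, 0.006, 0, 0.5], [0, 0, 0.006, 0, 0.5], [0, 0, 0.006, 0, 0.5]]], "squeeze": 25}}

```text
clock: 4.55
tcp_pos: [0.5812, -0.2003, 0.1031]
ee_rot: [0.011, 1.0, 0.0, -0.0]
contact_force: [0.2, 1.1, -0.9]
gripper_width: 0.627
grip_force: 25.0
```

```bash
python3 - <<'E'
from h import *
i=vision.capture('wrist')
cv2.imwrite('pics/w2.png',cv2.cvtColor(i[100:420,150:500],cv2.COLOR_RGB2BGR));print(env.state()['moment'])
E
```

```text
[0.04917354 0.09338514 0.00514693]
```

View pics/w2.png

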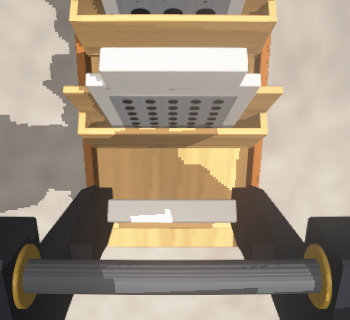

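The fingers hold the bar by its two ends, 55 mm apart at 25 N. I'll draw it up along the slot.

{"name": "carry_out", "arguments": {"motion": [[[0.01, 0, -0.0173, 0, 0.5], [0.025, 0, -0.0433, 0, 0.5], [0.045, 0, -0.078, 0, 0.5], [0.065, 0, -0.1126, 0, 0.5], [0.085, 0, -0.147, 0, 0.5], [0.105, 0, -0.182, 0, 0.5], [0.125, 0, -0.2165, 0, 0.5], [0.145, 0, -0.251, 0, 0.5], [0.165, 0, -0.286, 0, 0.5], [0.18, 0, -0.312, 0, 0.5], [0.18, 0, -0.4, 0, 0.5], [0.18, 0, -0.5, 0, 0.5], [0.18, 0, -0.5, 0, 0.5]]], "squeeze": 30}}

```text
clock: 5.9
tcp_pos: [0.5297, -0.2003, 0.2584]
ee_rot: [0.011, 1.0, -0.002, 0.004]
contact_force: [-0.3, -0.3, -0.7]
gripper_width: 0.63
grip_force: 30.0
```

```bash
python3 - <<'E'
from h import *
i=cv2.cvtColor(vision.capture('wrist'),cv2.COLOR_RGB2BGR);s=cv2.cvtColor(vision.capture('scene'),cv2.COLOR_RGB2BGR)
a=i[60:420,150:500];b=cv2.resize(s[80:280,130:330],(360,360),interpolation=cv2.INTER_CUBIC)
cv2.imwrite('pics/w3.png',np.hstack([a,b]))
E
```

```text
(no output)
```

View pics/w3.png

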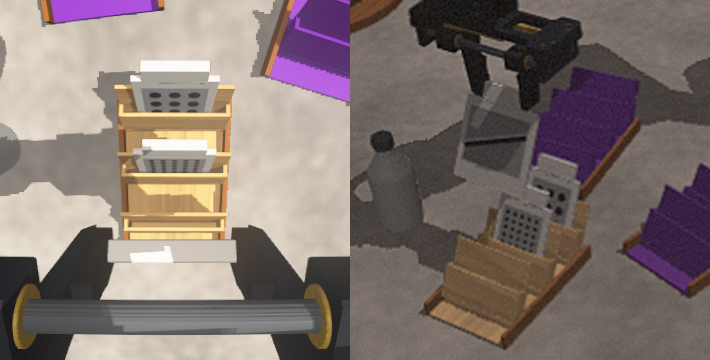

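The slicer is out of the rack, still held at its lean, and the graters stand undisturbed. I'll carry it to beside the case and re-measure the slot there.

{"name": "carry_out", "arguments": {"motion": [[[0.06, 0.12, 0, 0, 0.5], [0.12, 0.26, 0, 0, 0.5], [0.17, 0.4, 0, 0, 0.5], [0.2, 0.54, 0, 0, 0.5], [0.23, 0.68, 0, 0, 0.5], [0.23, 0.68, 0, 0, 0.5]]]}}

```text
clock: 6.6
tcp_pos: [0.4603, 0.0104, 0.2508]
ee_rot: [0.009, 1.0, 0.001, -0.002]
contact_force: [0.8, 0.3, -0.6]
gripper_width: 0.632
grip_force: 30.0
```

{"name": "carry_out", "arguments": {"motion": [[[0.06, 0.14, 0, 0.0083, 0.5], [0.12, 0.28, 0, 0.0083, 0.5], [0.17, 0.42, 0.02, 0.0083, 0.5], [0.2, 0.54, 0.03, 0.0083, 0.5], [0.22, 0.64, 0.03, 0.0083, 0.5], [0.233, 0.687, 0.03, 0.0083, 0.5], [0.233, 0.687, 0.03, 0.0083, 0.5], [0.233, 0.687, 0.03, 0.0083, 0.5]]]}}

```text
clock: 7.4
tcp_pos: [0.3972, 0.2131, 0.2428]
ee_rot: [0.024, 1.0, -0.001, -0.001]
contact_force: [-0.0, -0.1, -0.8]
gripper_width: 0.63
grip_force: 30.0
```

```bash
python3 - <<'E'
from h import *
s=env.state();C=vision.get_calibration('wrist');i=cv2.cvtColor(vision.capture('wrist'),cv2.COLOR_RGB2BGR)
cv2.imwrite('pics/w4.png',i);print(s['tcp_pos'],s['ee_rot'],C['eye'])
E
```

```text
[0.39724862 0.21308149 0.24275221] [ 2.39421896e-02  9.99712454e-01 -9.28833200e-04 -9.57903673e-04] [0.31936359 0.21734801 0.3893156 ]
```

View pics/w4.png

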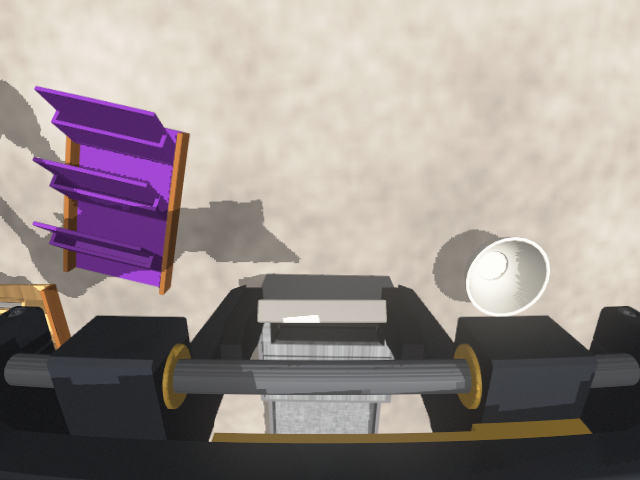

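The wrist view shows the long slot's far edge from about (272,345) to (370,343), below the held bar.

```bash
python3 - <<'E'
from h import *
np.set_printoptions(precision=4,suppress=True)
C=vision.get_calibration('wrist')
q=atz(C,[(272,345),(370,343)],.07);print(q,q.mean(0),np.linalg.norm(q[1]-q[0]))
q=atz(C,[(263,402),(379,402),(258,300),(386,300)],.07);print(q)
E
```

```text
[[0.5374 0.1519 0.07  ]
 [0.5399 0.2578 0.07  ]] [0.5387 0.2048 0.07  ] 0.10592809951396995
[[0.615  0.1336 0.07  ]
 [0.6213 0.2682 0.07  ]
 [0.4826 0.1427 0.07  ]
 [0.4889 0.2744 0.07  ]]
```

```bash
python3 - <<'E'
import cv2
i=cv2.imread('pics/w4.png')[265:440,220:430]
cv2.imwrite('pics/w4c.png',cv2.resize(cv2.convertScaleAbs(i,alpha=1.3,beta=15),None,fx=3,fy=3,interpolation=cv2.INTER_CUBIC))
E
```

```text
(no output)
```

View pics/w4c.png

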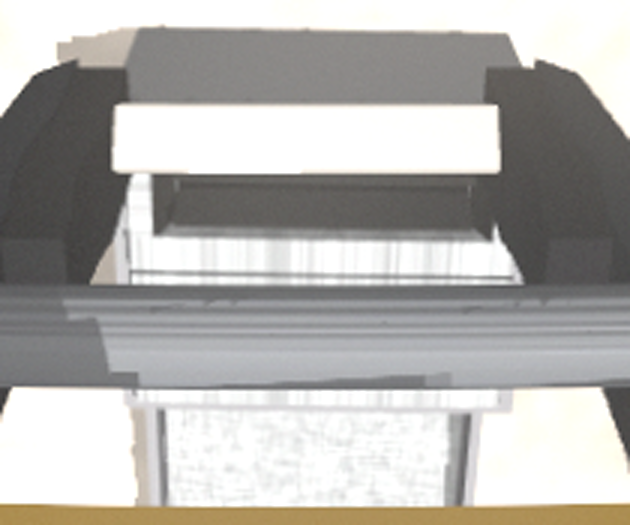

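```bash
python3 - <<'E'
from h import *
np.set_printoptions(precision=4,suppress=True)
C=vision.get_calibration('wrist');T=vision.get_calibration('top');S=vision.get_calibration('scene')
f=lambda l:[(220+x/3,265+y/3) for x,y in l]
q=atz(C,f([(153,237),(493,237)]),.07);print('far edge',q,q.mean(0),np.linalg.norm(q[1]-q[0]))
print('joint',atz(C,f([(132,271),(515,279)]),.07))
print('case end',atz(C,f([(135,405),(510,410)]),.07))
q=atz(T,[(180+(x-440)/4,160+y/4) for x,y in[(490,238),(724,258),(497,187),(730,207),(480,153),(757,173)]],.07);print('top near,far,joint',q)
q=atz(S,[(330+x/4,230+y/4) for x,y in[(153,90),(362,173),(120,105),(345,195)]],.07);print('scene far edge, joint',q)
E
```

```text
far edge [[0.5361 0.1509 0.07  ]
 [0.5421 0.2733 0.07  ]] [0.5391 0.2121 0.07  ] 0.12252029670856758
joint [[0.5504 0.1418 0.07  ]
 [0.5607 0.2816 0.07  ]]
case end [[0.6121 0.1363 0.07  ]
 [0.6216 0.281  0.07  ]]
top near,far,joint [[0.5107 0.2739 0.07  ]
 [0.5034 0.1549 0.07  ]
 [0.5369 0.2715 0.07  ]
 [0.5297 0.1528 0.07  ]
 [0.5541 0.2809 0.07  ]
 [0.5475 0.1396 0.07  ]]
scene far edge, joint [[0.53   0.1541 0.07  ]
 [0.5366 0.2712 0.07  ]
 [0.5476 0.1433 0.07  ]
 [0.5543 0.2688 0.07  ]]
```

{"name": "carry_out", "arguments": {"motion": [[[-0.12, 0.01, 0.08, 0.0015, 0.5], [-0.236, 0.019, 0.16, 0.0015, 0.5], [-0.236, 0.019, 0.226, 0.0015, 0.5], [-0.236, 0.019, 0.226, 0.0015, 0.5], [-0.236, 0.019, 0.25, 0.0015, 0.5], [-0.236, 0.019, 0.27, 0.0015, 0.5], [-0.236, 0.019, 0.285, 0.0015, 0.5], [-0.236, 0.019, 0.295, 0.0015, 0.5], [-0.236, 0.019, 0.3, 0.0015, 0.5], [-0.236, 0.019, 0.3, 0.0015, 0.5]]]}}

```text
clock: 8.45
tcp_pos: [0.4683, 0.2163, 0.1543]
ee_rot: [0.026, 1.0, 0.0, -0.0]
contact_force: [-0.9, -0.7, -0.2]
gripper_width: 0.624
grip_force: 30.0
```

{"name": "carry_out", "arguments": {"motion": [[[0, 0, 0.005, 0, 0.5], [0, 0, 0.01, 0, 0.5], [0, 0, 0.01, 0, 0.5]]]}}

```text
clock: 8.75
tcp_pos: [0.4685, 0.2164, 0.1515]
ee_rot: [0.027, 1.0, 0.0, -0.0]
contact_force: [-4.0, -0.8, 2.5]
gripper_width: 0.63
grip_force: 30.0
```

{"name": "carry_out", "arguments": {"motion": [[[0, 0, 0, 0, 0.5], [0, 0, 0, 0, 0.5], [-0.015, 0, -0.005, 0, 0.5], [-0.03, 0, -0.012, 0, 0.5], [-0.045, 0, -0.018, 0, 0.5], [-0.06, 0, -0.024, 0, 0.5], [-0.075, 0, -0.029, 0, 0.5], [-0.09, 0, -0.034, 0, 0.5], [-0.09, 0, -0.034, 0, 0.5]]], "squeeze": 6}}

```text
clock: 9.65
tcp_pos: [0.4965, 0.2147, 0.1615]
ee_rot: [0.027, 1.0, 0.0, 0.0]
contact_force: [-0.2, 0.2, 3.5]
gripper_width: 0.633
grip_force: 6.0
```

{"name": "carry_out", "arguments": {"motion": [[[-0.015, 0, -0.004, 0, 0.5], [-0.03, 0, -0.007, 0, 0.5], [-0.045, 0, -0.009, 0, 0.5], [-0.06, 0, -0.011, 0, 0.5], [-0.075, 0, -0.012, 0, 0.5], [-0.086, 0, -0.012, 0, 0.5], [-0.086, 0, -0.012, 0, 0.5]]]}}

```text
clock: 10.35
tcp_pos: [0.5219, 0.2133, 0.1649]
ee_rot: [0.027, 1.0, -0.0, 0.0]
contact_force: [0.1, -0.5, 2.7]
gripper_width: 0.634
grip_force: 6.0
```

```bash
python3 - <<'E'
from h import *
i=cv2.cvtColor(vision.capture('wrist'),cv2.COLOR_RGB2BGR);s=cv2.cvtColor(vision.capture('scene'),cv2.COLOR_RGB2BGR)
a=cv2.resize(i[265:415,220:420],(400,300));b=cv2.resize(s[170:320,315:465],(400,400),interpolation=cv2.INTER_CUBIC)
a=cv2.copyMakeBorder(a,0,100,0,0,cv2.BORDER_CONSTANT)
cv2.imwrite('pics/w5.png',np.hstack([a,cv2.convertScaleAbs(b,alpha=1.4,beta=10)]))
E
```

```text
(no output)
```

View pics/w5.png

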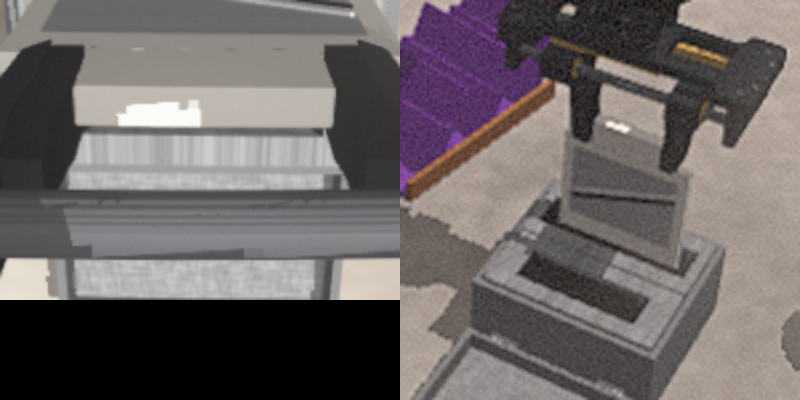

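The scene view shows the plate upright in the long slot's mouth. The wrist view agrees to within about 5 degrees. I'll press it down in stages.

{"name": "carry_out", "arguments": {"motion": [[[0, 0, 0, 0, 0.5], [0, 0, 0.01, 0, 0.5], [0, 0, 0.02, 0, 0.5], [0, 0, 0.03, 0, 0.5], [0, 0, 0.04, 0, 0.5], [0, 0, 0.05, 0, 0.5], [0, 0, 0.05, 0, 0.5]]], "squeeze": 20}}

```text
clock: 11.15
tcp_pos: [0.5209, 0.2133, 0.149]
ee_rot: [0.027, 1.0, -0.0, -0.0]
contact_force: [1.4, -0.2, -1.7]
gripper_width: 0.634
grip_force: 20.0
```

{"name": "carry_out", "arguments": {"motion": [[[0, 0, 0.01, 0, 0.5], [0, 0, 0.02, 0, 0.5], [0, 0, 0.03, 0, 0.5], [0, 0, 0.04, 0, 0.5], [0, 0, 0.05, 0, 0.5], [0, 0, 0.06, 0, 0.5]]]}}

```text
clock: 11.75
tcp_pos: [0.5215, 0.2134, 0.1318]
ee_rot: [0.027, 1.0, 0.0, 0.0]
contact_force: [1.3, -1.5, 2.2]
gripper_width: 0.629
grip_force: 20.0
```

{"name": "carry_out", "arguments": {"motion": [[[0, 0, 0.01, 0, 0.5], [0, 0, 0.02, 0, 0.5], [0, 0, 0.03, 0, 0.5], [0, 0, 0.035, 0, 0.5]]]}}

```text
clock: 12.15
tcp_pos: [0.5213, 0.2134, 0.1211]
ee_rot: [0.027, 1.0, -0.0, 0.0]
contact_force: [1.2, 0.3, 3.0]
gripper_width: 0.633
grip_force: 20.0
```

{"name": "carry_out", "arguments": {"motion": [[[0, 0, 0.007, 0, 0.5], [0, 0, 0.014, 0, 0.5], [0, 0, 0.02, 0, 0.5], [0, 0, 0.02, 0, 0.5]]]}}

```text
clock: 12.55
tcp_pos: [0.5221, 0.2133, 0.1164]
ee_rot: [0.027, 1.0, 0.0, 0.001]
contact_force: [0.5, -1.6, 6.8]
gripper_width: 0.631
grip_force: 20.0
```

{"name": "carry_out", "arguments": {"motion": [[[0, 0, 0.005, 0, 0.5], [0, 0, 0.01, 0, 0.5], [0, 0, 0.01, 0, 0.5]]]}}

```text
clock: 12.85
tcp_pos: [0.5235, 0.2133, 0.1162]
ee_rot: [0.026, 1.0, 0.0, 0.002]
contact_force: [-1.7, -4.2, 18.6]
gripper_width: 0.633
grip_force: 20.0
```

{"name": "carry_out", "arguments": {"motion": [[[0, 0, -0.012, 0, 0.5], [0, 0, -0.012, 0, 0.8], [0, 0, -0.012, 0, 0.8], [0, 0, -0.012, 0, 0.8], [0, 0, -0.03, 0, 0.8], [0, 0, -0.08, 0, 0.8], [0, 0, -0.15, 0, 0.8], [0, 0, -0.15, 0, 0], [0, 0, -0.15, 0, 0], [0, 0, -0.15, 0, 0], [0, 0, -0.15, 0, 0], [0, 0, -0.15, 0, 0], [0, 0, -0.15, 0, 0]]]}}

```text
clock: 14.15
tcp_pos: [0.5209, 0.2133, 0.1567]
ee_rot: [0.027, 1.0, -0.0, -0.001]
contact_force: [-0.6, 0.3, -0.3]
gripper_width: 0.28
grip_force: 0.0
```

```bash
python3 - <<'E'
from h import *
np.set_printoptions(precision=4,suppress=True)
s=env.state();C=vision.get_calibration('wrist');i=vision.capture('wrist')
# predicted image of bar top at z=.130 around (.5215,.213) yaw -3; find bright bar contour in that region
P=np.array([[.5215+a*.005,.213+b*.028,.130] for a,b in((-1,-1),(-1,1),(1,1),(1,-1))])
d=R.from_quat(C['attitude']).inv().apply(P-C['eye']);d=d*[1,-1,-1]
px=cv2.projectPoints(d,np.zeros(3),np.zeros(3),C['intrinsics'],C['distortion'])[0].reshape(-1,2);print(s['tcp_pos'],s['gripper_width'],'pred',px)
g=cv2.cvtColor(i,cv2.COLOR_RGB2GRAY);x0,y0=px.min(0).astype(int)-40;x1,y1=px.max(0).astype(int)+40
m=px.mean(0)
for col in(-30,-15,15,30): 
    c=int(m[0])+col;print(c,y0,g[y0:y1,c].tolist())
np.save('w6.npy',i)
E
```

```text
[0.5209 0.2133 0.1567] 0.2803058524904379 pred [[269.2276 275.109 ]
 [372.2127 270.0546]
 [372.3449 286.8351]
 [271.0616 291.7182]]
291 230 [51, 52, 53, 52, 53, 51, 46, 56, 131, 176, 153, 116, 108, 109, 108, 107, 110, 108, 107, 108, 108, 107, 109, 109, 109, 107, 106, 117, 137, 144, 144, 143, 144, 144, 143, 141, 143, 143, 144, 145, 144, 143, 145, 144, 145, 160, 187, 191, 189, 189, 189, 189, 189, 188, 188, 186, 187, 129, 64, 49, 47, 48, 48, 46, 46, 45, 47, 47, 47, 45, 45, 46, 46, 47, 45, 44, 44, 45, 41, 42, 42, 40, 41, 42, 41, 43, 40, 40, 42, 41, 42, 40, 40, 40, 39, 42, 40, 41, 43, 40, 39]
306 230 [56, 56, 53, 55, 56, 53, 50, 47, 50, 97, 141, 177, 148, 116, 108, 109, 109, 110, 109, 108, 110, 108, 110, 110, 110, 110, 106, 113, 135, 144, 144, 144, 144, 142, 143, 143, 144, 145, 144, 144, 144, 145, 146, 145, 146, 149, 184, 190, 190, 187, 188, 188, 189, 188, 188, 186, 187, 186, 187, 187, 185, 182, 135, 121, 120, 120, 121, 122, 120, 121, 119, 119, 120, 121, 119, 83, 54, 50, 49, 51, 51, 50, 52, 50, 46, 46, 47, 51, 54, 53, 54, 53, 55, 54, 52, 52, 50, 51, 51, 53, 52]
336 230 [58, 58, 58, 60, 58
[... 208 characters left out ...]
, 190, 188, 189, 190, 188, 188, 187, 186, 187, 187, 187, 187, 186, 189, 150, 125, 120, 120, 120, 120, 119, 120, 121, 119, 119, 175, 175, 145, 66, 53, 51, 65, 63, 62, 62, 62, 49, 49, 47, 51, 55, 55, 54, 55, 56, 56, 55, 54, 54, 53, 57, 56, 54]
351 230 [64, 69, 71, 71, 71, 71, 67, 56, 58, 90, 116, 119, 119, 95, 65, 134, 208, 241, 182, 123, 119, 112, 110, 113, 113, 112, 109, 109, 125, 141, 145, 145, 146, 145, 144, 145, 144, 146, 146, 146, 146, 147, 147, 147, 146, 144, 171, 188, 190, 189, 189, 189, 188, 189, 189, 189, 188, 132, 74, 57, 57, 57, 57, 55, 57, 56, 57, 54, 53, 54, 54, 53, 52, 50, 51, 51, 52, 49, 50, 49, 51, 49, 51, 49, 49, 49, 48, 48, 48, 51, 48, 47, 48, 48, 48, 48, 45, 47, 47, 45, 48]
```

```bash
python3 - <<'E'
from h import *
C=vision.get_calibration('wrist')
for zt in(.128,.130,.132,.134): print(zt,atz(C,[(320,275.8)],zt)[0,0],atz(C,[(320,257.8)],zt-.02)[0,0],atz(C,[(320,291.8)],zt)[0,0])
E
```

```text
0.128 0.5193917091720099 0.5163336040164301 0.529110229160051
0.13 0.518520639546682 0.5155830119381128 0.5281283245693871
0.132 0.5176495699213542 0.5148324198597954 0.5271464199787231
0.134 0.5167785002960263 0.514081827781478 0.5261645153880592
```

{"name": "carry_out", "arguments": {"motion": [[[-0.005, 0, 0, 0, 0], [-0.005, 0, 0.03, 0, 0], [-0.005, 0, 0.06, 0, 0], [-0.005, 0, 0.07, 0, 0], [-0.005, 0, 0.075, 0, 0], [-0.005, 0, 0.08, 0, 0], [-0.005, 0, 0.08, 0, 0]]]}}

```text
clock: 14.9
tcp_pos: [0.5231, 0.2134, 0.1336]
ee_rot: [0.027, 1.0, 0.0, 0.0]
contact_force: [-0.3, -0.4, -0.7]
gripper_width: 0.005
grip_force: 0.0
```

{"name": "carry_out", "arguments": {"motion": [[[0, 0, 0.005, 0, 0], [0, 0, 0.01, 0, 0], [0, 0, 0.015, 0, 0], [0, 0, 0.015, 0, 0]]]}}

```text
clock: 15.3
tcp_pos: [0.5259, 0.2133, 0.1334]
ee_rot: [0.026, 1.0, 0.0, 0.003]
contact_force: [-2.8, -4.7, 16.4]
gripper_width: 0.005
grip_force: 8.2
```

{"name": "carry_out", "arguments": {"motion": [[[0, 0, -0.05, 0, 0], [0, 0, -0.15, 0, 0], [-0.1, 0, -0.233, 0, 0], [-0.26, 0, -0.233, 0, 0], [-0.26, 0, -0.233, 0, 0], [-0.26, 0, -0.233, 0, 0], [-0.26, 0, -0.233, 0, 0]]]}}

```text
clock: 16.0
tcp_pos: [0.5995, 0.2091, 0.1981]
ee_rot: [0.027, 1.0, -0.0, -0.001]
contact_force: [-0.6, -0.8, 0.2]
gripper_width: 0.005
grip_force: 0.0
```

```bash
python3 - <<'E'
from h import *
np.set_printoptions(precision=4,suppress=True,linewidth=200)
s=env.state();C=vision.get_calibration('wrist');i=vision.capture('wrist');np.save('w7.npy',i)
print(s['clock'],s['tcp_pos'],C['eye'])
def proj(P):
    d=R.from_quat(C['attitude']).inv().apply(np.array(P)-C['eye'])*[1,-1,-1]
    return cv2.projectPoints(d,np.zeros(3),np.zeros(3),C['intrinsics'],C['distortion'])[0].reshape(-1,2)
print(proj([[.517,.213,.131],[.527,.213,.131],[.522,.185,.131],[.522,.241,.131],[.519,.171,.111],[.525,.171,.111],[.519,.255,.111],[.525,.255,.111]]))
g=cv2.cvtColor(i,cv2.COLOR_RGB2GRAY)
for y in(.171,.195,.213,.231,.255):
    c,r=proj([[.522,y,.125]])[0].astype(int);print(y,c,r-30,g[r-30:r+32,c].tolist())
E
```

```text
16.0 [0.5995 0.2091 0.1981] [0.5216 0.2136 0.3446]
[[320.678  123.0001]
 [321.5872 140.4143]
 [274.152  134.4989]
 [368.3114 129.2778]
 [256.4171 130.7629]
 [257.3546 140.2405]
 [385.8714 123.5612]
 [385.9238 133.1398]]
0.171 252 105 [207, 207, 205, 206, 200, 104, 43, 40, 44, 52, 49, 49, 50, 46, 31, 32, 33, 40, 44, 44, 49, 229, 253, 253, 253, 253, 253, 253, 252, 251, 184, 66, 30, 30, 28, 31, 30, 30, 33, 32, 34, 34, 36, 45, 44, 70, 164, 204, 205, 205, 206, 207, 206, 206, 206, 208, 207, 207, 208, 207, 207, 209]
0.195 291 103 [193, 193, 192, 192, 191, 193, 187, 145, 71, 62, 56, 60, 59, 60, 62, 55, 46, 44, 44, 146, 246, 253, 253, 253, 253, 253, 253, 253, 253, 253, 253, 253, 253, 253, 253, 252, 223, 54, 50, 49, 48, 48, 49, 51, 57, 56, 73, 102, 138, 194, 193, 192, 194, 193, 194, 193, 193, 193, 195, 194, 194, 193]
0.213 321 101 [201, 201, 200, 201, 202, 201, 202, 202, 202, 167, 97, 76, 69, 67, 68, 69, 68, 66, 58, 55, 56, 73, 246, 253, 254, 254, 253, 253, 253, 253, 253, 253, 253, 253, 253, 253, 253, 252, 237, 112, 62, 60, 62, 60, 61, 63, 67, 67, 75, 98, 129, 176, 195, 195, 195, 196, 195, 194, 194, 196, 194, 195]
0.231 350 100 [190, 190, 190, 190, 190, 190, 191, 188, 188, 188, 175, 127, 85, 78, 74, 75, 75, 76, 77, 71, 65, 65, 67, 212, 251, 254, 254, 254, 254, 254, 253, 253, 253, 253, 253, 253, 253, 253, 253, 251, 205, 73, 73, 72, 74, 76, 73, 75, 73, 76, 93, 112, 144, 185, 184, 183, 181, 182, 181, 181, 181, 182]
0.255 389 98 [184, 183, 183, 185, 186, 187, 187, 188, 189, 190, 190, 191, 193, 181, 108, 92, 86, 85, 79, 80, 80, 79, 75, 71, 69, 71, 71, 71, 71, 78, 237, 253, 254, 254, 254, 254, 254, 253, 252, 166, 84, 76, 76, 75, 77, 76, 75, 77, 79, 78, 79, 78, 71, 75, 102, 176, 200, 200, 199, 198, 198, 198]
```

{"name": "carry_out", "arguments": {"motion": [[[0.13, 0, 0, 0, 0], [0.26, 0, 0, 0, 0], [0.265, 0, 0.1, 0, 0], [0.265, 0, 0.19, 0, 0], [0.265, 0, 0.21, 0, 0], [0.268, 0, 0.22, 0, 0], [0.272, 0, 0.23, 0, 0], [0.276, 0, 0.24, 0, 0], [0.28, 0, 0.245, 0, 0], [0.28, 0, 0.245, 0, 0]]]}}

```text
clock: 17.05
tcp_pos: [0.5219, 0.2133, 0.1333]
ee_rot: [0.026, 1.0, 0.0, 0.006]
contact_force: [-2.2, -8.7, 24.9]
gripper_width: 0.007
grip_force: 12.7
```

```bash
python3 - <<'E'
from h import *
i=np.load('w7.npy');g=cv2.cvtColor(i,cv2.COLOR_RGB2GRAY)
print(g[130:133,236:262].tolist());print(g[131:134,378:404].tolist())
for r in(95,100,105,165,175): print(r,g[r,170:262].tolist()[::2],g[r,380:480].tolist()[::2])
E
```

```text
[[158, 141, 122, 117, 118, 79, 46, 28, 43, 249, 253, 253, 253, 253, 253, 253, 253, 253, 253, 253, 253, 253, 253, 253, 253, 253], [138, 121, 122, 121, 121, 81, 40, 27, 26, 249, 253, 253, 253, 253, 253, 253, 253, 253, 253, 253, 253, 253, 253, 253, 253, 253], [132, 122, 121, 121, 121, 80, 32, 27, 27, 246, 253, 253, 253, 253, 253, 253, 253, 253, 253, 253, 253, 253, 253, 253, 253, 253]]
[[254, 254, 254, 254, 254, 254, 254, 254, 254, 254, 254, 254, 254, 254, 254, 254, 254, 254, 254, 254, 254, 225, 88, 89, 163, 193], [254, 254, 254, 254, 254, 254, 254, 254, 254, 254, 254, 254, 254, 254, 254, 254, 254, 254, 254, 254, 253, 222, 78, 88, 161, 189], [254, 254, 254, 254, 254, 254, 254, 254, 254, 254, 254, 254, 254, 254, 254, 254, 254, 254, 254, 254, 253, 220, 80, 94, 163, 196]]
95 [207, 204, 200, 199, 195, 192, 193, 196, 198, 202, 204, 207, 209, 212, 211, 212, 212, 213, 212, 210, 211, 212, 211, 211, 213, 214, 173, 172, 171, 148, 195, 177, 181, 201, 184, 200, 197, 199, 220, 212, 201, 203, 189, 199, 191, 212] [190, 188, 176, 197, 195, 194, 202, 202, 210, 217, 210, 202, 190, 196, 195, 203, 199, 177,
[... 1404 characters left out ...]
211, 203, 204, 191, 199, 194, 209, 180, 172, 188, 186, 191, 211, 212, 210, 212, 212, 213, 210, 209, 205, 203, 202, 202, 201, 203, 204, 204, 206, 206, 205, 204, 204, 205, 203, 204, 203, 204, 204, 206, 208, 209, 209]
175 [209, 208, 207, 209, 210, 211, 210, 210, 208, 208, 206, 206, 206, 208, 209, 210, 209, 209, 209, 212, 209, 130, 129, 130, 131, 130, 132, 132, 151, 167, 166, 131, 193, 180, 182, 200, 182, 204, 197, 202, 220, 208, 198, 191, 194, 193] [182, 201, 183, 206, 196, 199, 221, 208, 197, 194, 193, 195, 202, 197, 177, 168, 185, 185, 199, 209, 210, 210, 210, 210, 212, 210, 208, 208, 204, 204, 204, 201, 202, 202, 201, 202, 203, 205, 205, 205, 206, 207, 206, 205, 205, 208, 207, 206, 208, 209]
```

{"name": "carry_out", "arguments": {"motion": [[[0, 0, -0.05, 0, 0], [0, 0, -0.2, 0, 0], [0, 0, -0.4, 0, 0], [0, 0, -0.5, 0, 0], [0, 0, -0.5, 0, 0]]]}}

```text
clock: 17.55
tcp_pos: [0.5202, 0.2152, 0.2842]
ee_rot: [0.027, 1.0, 0.003, 0.006]
contact_force: [0.9, -0.6, 0.6]
gripper_width: 0.006
grip_force: 0.0
```

```bash
python3 - <<'E'
from h import *
c7=vision.get_calibration('wrist');s=env.state();print(s['tcp_pos'],s['contact_force'])
# calibration at w7: same attitude, eye as printed
C=dict(c7);C['eye']=np.array([.5216,.2136,.3446])
for z in(.068,.070,.072,.074):
    a,b=atz(C,[(222,104),(415.5,104)],z);c,d=atz(C,[(226.5,135),(419,135)],z); e,f=atz(C,[(209.5,165),(209.5,165)],z)
    print(z,np.linalg.norm(a-b))
for z in(.108,.110,.112,.114):
    a,b=atz(C,[(244.95,131),(399.8,132.3)],z);print(z,np.linalg.norm(a-b))
# after press: verify from scene & top that bar top sits at the expected place
T=vision.get_calibration('top');i=vision.capture('wrist');np.save('w8.npy',i)
def proj(C,P):
    d=R.from_quat(C['attitude']).inv().apply(np.array(P)-C['eye'])*[1,-1,-1]
    return cv2.projectPoints(d,np.zeros(3),np.zeros(3),C['intrinsics'],C['distortion'])[0].reshape(-1,2)
C=vision.get_calibration('wrist');g=cv2.cvtColor(i,cv2.COLOR_RGB2GRAY)
p=proj(C,[[.5185,.213,.131],[.5285,.213,.131],[.5185,.213,.111]]);print(p)
r=int(p[0,1]);c=int(p[0,0])+12;print(c,r-25,g[r-25:r+30,c].tolist())
E
```

```text
[0.5201825  0.21519017 0.28418647] [ 0.86372641 -0.56460093  0.60882149]
0.068 0.14629148695631403
0.07 0.1452337032473023
0.072 0.14417591953829065
0.074 0.143118135829279
0.108 0.1020464341641736
0.11 0.10118382694385095
0.112 0.10032121972352824
0.114 0.0994586125032055
[[319.14419257 221.0949448 ]
 [319.76749609 231.92503561]
 [319.22755887 215.55669859]]
331 196 [71, 69, 65, 59, 63, 90, 102, 179, 204, 153, 116, 111, 108, 117, 133, 145, 152, 151, 148, 160, 223, 248, 251, 251, 250, 250, 250, 250, 250, 250, 237, 202, 187, 188, 189, 188, 170, 130, 140, 174, 187, 188, 190, 189, 190, 189, 188, 188, 188, 186, 163, 101, 63, 65, 68]
```

The plate is upright and three presses of 16 to 25 N did not move it. Its top sits 3 mm above my estimate, so I'll touch the case's far rim or foam for a height reference.

{"name": "carry_out", "arguments": {"motion": [[[-0.14, 0, 0, 0, 0], [-0.277, 0, 0.05, 0, 0], [-0.277, 0, 0.2, 0, 0], [-0.277, 0, 0.35, 0, 0], [-0.277, 0, 0.5, 0, 0], [-0.277, 0, 0.62, 0, 0], [-0.277, 0, 0.67, 0, 0], [-0.277, 0, 0.685, 0, 0], [-0.277, 0, 0.69, 0, 0], [-0.277, 0, 0.69, 0, 0]]]}}

```text
clock: 18.6
tcp_pos: [0.5947, 0.2078, 0.0732]
ee_rot: [0.026, 1.0, -0.002, -0.006]
contact_force: [-24.5, -8.0, 39.2]
gripper_width: 0.004
grip_force: 19.5
```

{"name": "carry_out", "arguments": {"motion": [[[0, 0, 0.005, 0, 0], [0, 0, 0.01, 0, 0], [0, 0, 0.015, 0, 0], [0, 0, 0.015, 0, 0]]]}}

```text
clock: 19.0
tcp_pos: [0.5948, 0.2078, 0.0731]
ee_rot: [0.026, 1.0, -0.002, -0.005]
contact_force: [-35.5, -12.5, 60.8]
gripper_width: 0.004
grip_force: 30.4
```

{"name": "carry_out", "arguments": {"motion": [[[0, 0, 0.005, 0, 0], [0, 0, 0.01, 0, 0], [0, 0, 0.015, 0, 0], [0, 0, 0.015, 0, 0]]]}}

```text
clock: 19.4
tcp_pos: [0.5949, 0.2078, 0.0729]
ee_rot: [0.026, 1.0, -0.002, -0.005]
contact_force: [-46.1, -15.2, 83.4]
gripper_width: 0.002
grip_force: 41.5
```

The foam top reads 0.073 m, and the plate top at 0.133 m is 60 mm above it. The expected difference at home is 128 − 68 = 60 mm, so it is fully seated. I pressed harder than I meant to there, so I'll back off now.

{"name": "carry_out", "arguments": {"motion": [[[0, 0, -0.03, 0, 0], [0, 0, -0.1, 0, 0], [0, 0, -0.25, 0, 0], [0, 0, -0.4, 0, 0], [0, 0, -0.55, 0, 0], [0, 0, -0.65, 0, 0], [0, 0, -0.65, 0, 0], [0, 0, -0.65, 0, 0]]]}}

```text
clock: 20.2
tcp_pos: [0.5996, 0.2093, 0.2546]
ee_rot: [0.027, 1.0, 0.0, 0.0]
contact_force: [-0.8, 1.0, -0.3]
gripper_width: 0.007
grip_force: 0.0
```

```bash
python3 - <<'E'
from h import *
from rig import finish_job
s=env.state();print(s['clock'],s['tcp_pos'],s['contact_force'])
C=vision.get_calibration('wrist');g=cv2.cvtColor(vision.capture('wrist'),cv2.COLOR_RGB2GRAY)
def proj(P):
    d=R.from_quat(C['attitude']).inv().apply(np.array(P)-C['eye'])*[1,-1,-1]
    return cv2.projectPoints(d,np.zeros(3),np.zeros(3),C['intrinsics'],C['distortion'])[0].reshape(-1,2)
print(proj([[.5185,.213,.133],[.5285,.213,.133],[.522,.171,.113],[.522,.255,.113]]))
def span(col,r0):
    v=g[r0-25:r0+25,col]; k=np.where(v>235)[0]; return r0-25+k.min(),r0-25+k.max(),len(k)
for P in([.5235,.195,.133],[.5235,.231,.133],[.522,.171,.113],[.522,.255,.113]):
    c,r=proj([P])[0].astype(int)
    try: print(c,r,span(c,r))
    except Exception as e: print(c,r,e)
# graters and bystanders unchanged in top view?
a=cv2.imread('pics/top0.png');b=cv2.cvtColor(vision.capture('top'),cv2.COLOR_RGB2BGR);cv2.imwrite('pics/top1.png',b)
d=cv2.absdiff(a,b).max(2)
for n,(x,y,w,h) in dict(graters=(385,200,65,58),soap=(505,195,50,40),bowl=(100,208,52,50)).items(): print(n,(d[y:y+h,x:x+w]>50).sum())
E
```

```text
20.2 [0.59957958 0.20931342 0.25457264] [-0.79294707  0.95550494 -0.31558891]
[[320.6869127  126.14243167]
 [321.41065142 140.00388607]
 [268.69892764 134.02417178]
 [373.53182118 128.2186093 ]]
296 134 (np.int64(124), np.int64(136), 13)
345 131 (np.int64(125), np.int64(136), 12)
268 134 (np.int64(127), np.int64(132), 6)
373 128 (np.int64(128), np.int64(134), 7)
graters 2
soap 0
bowl 2152
```

```bash
python3 - <<'E'
from h import *
a=cv2.imread('pics/scene0.png',0);b=cv2.cvtColor(vision.capture('scene'),cv2.COLOR_RGB2GRAY)
for n,(x,y,w,h) in dict(bowl=(468,266,58,54),soap=(135,148,40,65)).items():
    r=cv2.matchTemplate(b[y-20:y+h+20,x-20:x+w+20],a[y:y+h,x:x+w],cv2.TM_CCOEFF_NORMED);print(n,cv2.minMaxLoc(r)[1::2])
a=cv2.imread('pics/top0.png',0);b=cv2.imread('pics/top1.png',0)
r=cv2.matchTemplate(b[190:275,80:175],a[208:258,100:152],cv2.TM_CCOEFF_NORMED);print(cv2.minMaxLoc(r)[1::2],a[215:255,105:150].mean(),b[215:255,105:150].mean())
E
```

```text
bowl (0.9918999671936035, (20, 20))
soap (0.9831305146217346, (20, 20))
(0.41474151611328125, (19, 23)) 134.88722222222222 85.89611111111111
```

The scene view matches the bowl and soap at zero shift. The change around the bowl in the top view looks like the arm covering or shading it.

```bash
python3 -c "
from rig import finish_job
print(finish_job())"
```

```text
the job is handed in; nothing more can be done
None
```

The slicer insert stands upright and fully home in the long foam slot, released, with the graters, bowl and soap unmoved by the final camera checks. One caution: a height-check touch on the empty foam block reached about 83 N at the fingertips, under the 120 N wrist limit, but fingertip contact may count toward the 40 N limit.

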